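Meter four valve balls from the stock hopper

ROBOT

A 6-joint arm with a two-finger parallel gripper is mounted at the origin on the work surface. World frame = base frame: x ahead of the robot, y to its left, z up, the work surface at z = 0. Lengths are in mm, angles in rad, forces in N, time in s.
With the tool pointing down it reaches from about 425 to 925 mm from the base axis. Payload 12.5 kg.
Tool frame: the origin (TCP) lies midway between the tips of the shut fingers; the grasp point (between the pads) lies 19 mm behind it; z points along the fingers, x is the direction in which the jaws open and shut, and the axes are right-handed (so a half turn about z gives the same grasp; the last joint's range is limited). The gripper opens to 85 mm and grips with 20 to 120 N. Pads are 22 mm wide; open, the fingers measure 114 mm over their backs; the gripper's body (76 mm by 85 mm) begins 54 mm behind the grasp point. The pads swing forward as they close: fully open they stand 13 mm farther back than shut.
Start: joints at [-1.452, 0.491, 1.559, -0, 1.092, -0.106], TCP at [139.342, -609.289, 192.127] pointing down, gripper open.
Joint ranges: [-3.1, 3.1], [-0.84, 2.19], [0.05, 2.79], [-1.13, 4.28], [0.06, 2.93], [-2.69, 2.69]. Speed limits (rad/s): [2.22, 2.22, 2.79, 3.14, 3.14, 3.14].

INTERFACE

Orientations are given as a 3x3 rotation matrix whose columns are the frame's x, y, z axes.
In Python, from plant import env gives the robot as it stands.
- The arm moves only by the tool play_rows, never from a script. Its argument "deltas" is a list that holds one entry, the list of rows, each a list of 5 numbers: the closure, from 0 (fully open) to 1 (shut), then the shift along the tool's x, y, z in m, then the turn about the tool's z in rad. In form: [[[claw, dx, dy, dz, spin], ...]]. A call has 1 to 5 rows; each row shifts and turns the commanded pose from where the row before left it, along the tool's axes as they then stand; what a row does not reach is not made up. A row lasts 1/12 s, in which the tool goes at most 41.7 mm and 7.16 degrees, less where a joint would pass 70% of its speed; a pose out of reach is approached as far as the arm can. A call is refused whole if a number of a shift passes 0.0417 or a number of a turn 0.125, either way. A call with a gripper value outside its range is refused whole. The fingers move at their own pace and stop on an object; "grip_force" is the grip in N (left out, the last holds). Time passes only in rows, so rows that do not move let the fingers close. It gives the time, the measured TCP pose, the force and the opening at its end, in the units of the state.
- env.state(): the state, without advancing time (a new reading comes with each control period).
- env.snapshot(name): name is "side" or "top" or "wrist"; returns the picture (480x640x3 uint8, blue, green, red); there is no depth.
- env.camera_params(name): a dict with "vfov" (degrees; the focal length in pixels is half the picture's height over the tangent of half this angle, whatever the lens; pixels are square), "cx", "cy" (the principal point, pixels), "extrinsics" (4x4, takes a point from camera to world coordinates); the wrist camera has in their place "hand_eye" (4x4, takes a point from camera to tool coordinates, whose origin is the TCP and whose axes are the tool frame's). Camera axes: x right, y up, looking along -z (the intrinsics and any distortion apply to the point x, -y, -z); pixel columns grow to the right and rows downward; lengths in mm; the calibration is good to about 2 mm. A picture is of the moment at which its call begins: read the wrist's pose just before it. camera_params takes no time and is no camera call.
- env.sign_off(): hands the job in, once; it reports no verdict.
The state is a dict: "time": time; "joint_positions": joint angles; "dq": joint speeds; "joint_efforts": joint torques, N m; "ee_pos": TCP position; "eef_rot": TCP orientation; "ft_force": force on the tool from outside, world axes, zero at the start; "ft_torque": the same for the moment, N m; "gripper_width": finger opening in mm.
Only numpy, scipy, OpenCV 4.12 (cv2) and the standard library are available. Lean on these libraries where they do the work, as an engineer would, in place of code of your own. Each camera call takes 0.05 s, during which the arm holds its last target. There are 200 camera calls.

TASK

Meter four orange balls out of their hopper into the blue bin below it: pull its gate by the yellow post just far enough to empty the two lanes farthest from the post, then push the gate fully shut again, so that the two balls of the lane nearest the post stay in the hopper. Do not open the gate of the hopper with the steel balls, and let go at the end.

Things in the scene. Friction and masses are not known exactly. Their poses are not given: they have to be found in the camera images.
- hopper: Clear open-topped hopper of ORANGE balls on a fixed blue four-legged stand; a like one of steel balls stands beside it, left or right. Origin: bench level, straight below its middle. Its -x points to the gate's post, roughly to the robot. Hopper 126 long in x, 42 wide (lips 74); top at 187 mm. Three lanes at x = +40 (far), 0, -40 (near), each 34 x 30 inside, two stacked balls each. Foot 190 x 170.
- hopper_gate (a joint): Bottom gate of the orange hopper: plate at 94-100 mm height, sliding along the hopper's -x. In m: 0 shut, 0.125 fully open; starts at 0 to 0.012. Uncovers the far lane from 0.006 to 0.040, the middle one 0.046-0.080, the near one 0.086-0.120; a lane empties once nearly all of it is uncovered, so 0.094 +- 0.012 empties two and keeps the third. 2.5 N friction, stays where left.
- hopper_grip (a point): Grip point of the gate's handle, an upright yellow round post of 22 mm diameter on the gate's outer end, 100 to 170 mm above the bench; this point is on its axis at 148 mm height. With the gate at 0 it lies at x = -113, y = 0 mm in the hopper's frame, 50 mm from the hopper's end wall; it moves with the gate.
- bin: Loose blue open bin, 150 x 120 x 50 mm, walls 4 mm, standing on the stand's 6 mm foot right under the orange hopper. Origin: centre of its underside; axes along the hopper's. It catches the balls and need not be touched.
- other_gate (a joint): The like gate, with a like yellow post, of the steel-ball hopper (which has a grey bin below). In m, 0 shut; starts at 0 to 0.012. To be left alone.
- far1_center (a point): Centre of the lower orange plastic ball, 22 mm in diameter, in the lane farthest from the handle.
- far2_center (a point): Centre of the upper orange plastic ball, 22 mm in diameter, in the lane farthest from the handle.
- mid1_center (a point): Centre of the lower orange plastic ball, 22 mm in diameter, in the middle lane.
- mid2_center (a point): Centre of the upper orange plastic ball, 22 mm in diameter, in the middle lane.
- near1_center (a point): Centre of the lower orange plastic ball, 22 mm in diameter, in the lane nearest the handle.
- near2_center (a point): Centre of the upper orange plastic ball, 22 mm in diameter, in the lane nearest the handle.

How it is judged (in metres and radians):
On the way, in this order (a step that is already met when the one before it is completed fails the run):
1. the four balls of the far and middle lanes are in the blue bin, and the near lane's two are still in the hopper (x of far1_center in the frame of bin between -0.075 and 0.075 m and y of far1_center in the frame of bin between -0.06 and 0.06 m and z of far1_center in the frame of bin between 0 and 0.05 m and x of far2_center in the frame of bin between -0.075 and 0.075 m and y of far2_center in the frame of bin between -0.06 and 0.06 m and z of far2_center in the frame of bin between 0 and 0.05 m and x of mid1_center in the frame of bin between -0.075 and 0.075 m and y of mid1_center in the frame of bin between -0.06 and 0.06 m and z of mid1_center in the frame of bin between 0 and 0.05 m and x of mid2_center in the frame of bin between -0.075 and 0.075 m and y of mid2_center in the frame of bin between -0.06 and 0.06 m and z of mid2_center in the frame of bin between 0 and 0.05 m and x of near1_center in the frame of hopper between -0.063 and -0.017 m and y of near1_center in the frame of hopper between -0.021 and 0.021 m and z of near1_center in the frame of hopper between 0.1 and 0.165 m and x of near2_center in the frame of hopper between -0.063 and -0.017 m and y of near2_center in the frame of hopper between -0.021 and 0.021 m and z of near2_center in the frame of hopper between 0.1 and 0.165 m), for 0.2 s.
2. the gate is shut again (value of joint hopper_gate below 0.015 m), for 0.2 s.
At the end, for the whole second after the job is handed in: The four orange balls of the far and middle lanes are in the blue bin, the near lane's two are still in their lane of the hopper, the orange hopper's gate is shut (to within 15 mm), and the steel hopper's gate is not opened (below 25 mm) (all of step 1 and value of joint hopper_gate below 0.015 m and value of joint other_gate below 0.025 m); the robot touches nothing.
It fails at once if the gate of the steel-ball hopper is opened by 25 mm or more (value of joint other_gate above 0.025 m).
It also fails if it takes over 32 s, if anything falls off the work surface, if the arm or the gripper's body presses on something with over 40 N, if the wrist force passes 120 N, or if a joint passes its speed limit or range.

## Working session

There is one attempt and no reset: what is moved stays moved. The work goes in short steps, Python scripts to look and compute and a tool call to move; the robot and the scene stay as the last step left them, time stands still between calls to the robot, and variables do not carry over. Pictures are saved under pics/ and viewed, about 8 in all and at most 12, crops included, and the job is handed in when it is done.

Besides the shell and the picture viewer there is one more tool, called after "Request:" as name([rows], argument=value, ...), one row to a line, values as JSON. play_rows: Moves the arm, as the interface text tells. Its arguments: {"type":"object","properties":{"deltas":{"type":"array","items":{"type":"array","items":{"type":"array","items":{"type":"number"}}}},"grip_force":{"type":"number"}},"required":["deltas"]}

```bash
mkdir -p pics; python3 - <<'E'
from plant import env
import cv2
s=env.state();print(s['time'],s['ee_pos'],s['eef_rot'],s['gripper_width'])
for n in("side","top"):
    cv2.imwrite(f"pics/{n}0.png",env.snapshot(n));print(n,env.camera_params(n))
print(env.camera_params("wrist"))
E
```

```text
0.0 [ 139.29996635 -609.01290148  191.52829131] [[ 2.22834889e-01 -9.74856195e-01 -1.03666784e-04]
 [-9.74855584e-01 -2.22834867e-01  1.10153321e-03]
 [-1.09693705e-03 -1.44399888e-04 -9.99999388e-01]] 85.21796343866671
side {'vfov': 47.63448209355675, 'cx': 321.7174371980075, 'cy': 238.3984326304314, 'extrinsics': array([[-8.75564855e-01,  3.44868496e-01, -3.38307413e-01,
         3.10478900e+02],
       [-4.83092288e-01, -6.29130872e-01,  6.08946785e-01,
         5.77484783e+02],
       [-2.83307561e-03,  6.96606106e-01,  7.17448191e-01,
         8.01711713e+02],
       [ 0.00000000e+00,  0.00000000e+00,  0.00000000e+00,
         1.00000000e+00]])}
top {'vfov': 53.13206918489174, 'cx': 323.02976409457756, 'cy': 239.3496974638286, 'extrinsics': array([[ 2.72746757e-02,  9.96389329e-01, -8.04014728e-02,
         5.71591790e+02],
       [-9.99306512e-01,  2.92172069e-02,  2.30835601e-02,
         3.38279681e+00],
       [ 2.53493195e-02,  7.97161187e-02,  9.96495235e-01,
         9.19480745e+02],
       [ 0.00000000e+00,  0.00000000e+00,  0.00000000e+00,
         1.00000000e+00]])}
{'vfov': 61.37374407753029, 'cx': 318.48304280291137, 'cy': 236.27383348602177, 'hand_eye': array([[ 9.99999959e-01, -6.07813366e-05, -2.80074680e-04,
        -1.92531937e-01],
       [-1.46919962e-04, -9.47793155e-01, -3.18885739e-01,
        -8.21624454e+01],
       [-2.46070563e-04,  3.18885767e-01, -9.47793125e-01,
        -1.81887198e+02],
       [ 0.00000000e+00,  0.00000000e+00,  0.00000000e+00,
         1.00000000e+00]])}
```

View pics/top0.png

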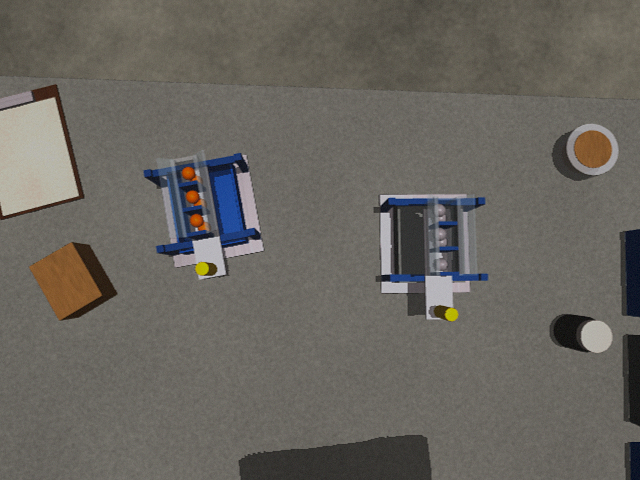

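View pics/side0.png

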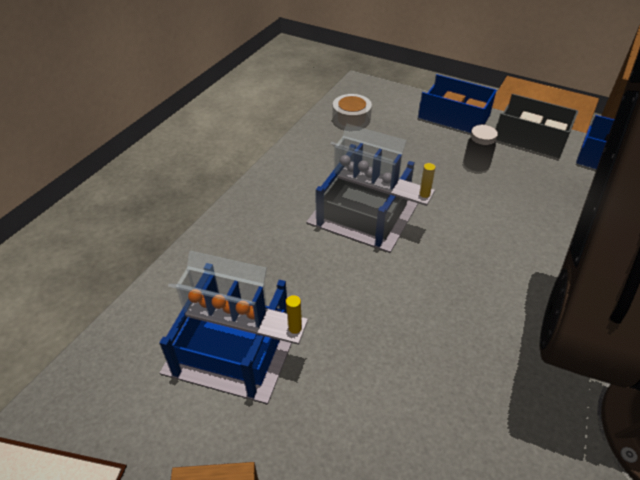

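The top view shows the orange hopper on the left, with its post top at about (203,269) and its balls at (188,173), (192,197) and (196,220). In the side view the post top is at (293,300). Next I'll triangulate these.

```bash
cat > h.py <<'E'
import numpy as np
from plant import env
def ray(n,u,v,st=None):
    p=env.camera_params(n);f=240/np.tan(np.radians(p['vfov']/2))
    d=np.array([(u-p['cx'])/f,-(v-p['cy'])/f,-1])
    if n=='wrist':
        H=p['hand_eye'];R=np.array(st['eef_rot']);d=R@H[:3,:3]@d;o=R@H[:3,3]+np.array(st['ee_pos'])
    else: E=p['extrinsics'];d=E[:3,:3]@d;o=E[:3,3]
    return o,d
def atz(n,u,v,z,st=None):
    o,d=ray(n,u,v,st);return o+d*(z-o[2])/d[2]
E
python3 - <<'E'
from h import *
print('post top',atz('top',203,268.5,170),atz('side',293,299.5,170))
b=[atz('top',*p,133) for p in((188.5,173.5),(192.5,197),(196.5,220.5))]
print(b); d=b[0]-b[2];print(np.linalg.norm(d),np.degrees(np.arctan2(d[1],d[0])))
print('side balls',[atz('side',*p,133) for p in((195,296),(219,302),(243,308))])
P=[atz('top',*p,100) for p in((194,240.5),(199,278.5),(220,238),(226,275))];print(P)
E
```

```text
post top [581.31117749 170.76217271 170.        ] [585.04980061 170.36485602 170.        ]
[array([737.54098166, 210.18148912, 133.        ]), array([698.59777938, 201.71239495, 133.        ]), array([659.94209543, 193.30582825, 133.        ])]
79.41268836493917 12.269242033307123
side balls [array([738.3319663 , 214.02196206, 133.        ]), array([698.58728087, 205.53288688, 133.        ]), array([659.61285899, 197.20833244, 133.        ])]
[array([629.31184113, 203.85003748, 100.        ]), array([565.16402243, 192.321603  , 100.        ]), array([634.86918399, 160.0485975 , 100.        ]), array([572.30860842, 147.1502585 , 100.        ])]
```

Request:
play_rows([
  [[0, 0, -0.036, -0.016, 0], [0, 0, -0.036, -0.016, 0], [0, 0, -0.036, -0.016, 0], [0, 0, -0.036, -0.016, 0], [0, 0, -0.036, -0.016, 0]],
])

```text
time: 0.52
ee_pos: [316.3, -568.4, 272.6]
eef_rot: [[0.223, -0.975, -0.0], [-0.975, -0.223, 0.001], [-0.001, 0.0, -1.0]]
ft_force: [-0.0, -0.7, 0.2]
gripper_width: 85.3
```

Request:
play_rows([
  [[0, 0, -0.038, 0, 0], [0, 0, -0.038, 0, 0], [0, 0, -0.038, 0, 0], [0, 0, -0.038, 0, 0], [0, 0, -0.038, 0, 0]],
])

```text
time: 0.93
ee_pos: [501.7, -525.9, 271.8]
eef_rot: [[0.223, -0.975, -0.0], [-0.975, -0.223, 0.0], [-0.001, 0.0, -1.0]]
ft_force: [0.2, -0.6, 0.6]
gripper_width: 85.4
```

Request:
play_rows([
  [[0, -0.036, -0.013, 0, 0], [0, -0.036, -0.013, 0, 0], [0, -0.036, -0.013, 0, 0], [0, -0.036, -0.013, 0, 0], [0, -0.036, -0.013, 0, 0]],
])

```text
time: 1.35
ee_pos: [523.1, -334.9, 271.6]
eef_rot: [[0.223, -0.975, -0.001], [-0.975, -0.223, 0.0], [-0.001, 0.001, -1.0]]
ft_force: [1.0, -0.0, 0.2]
gripper_width: 85.4
```

Request:
play_rows([
  [[0, -0.036, -0.013, 0, 0], [0, -0.036, -0.013, 0, 0], [0, -0.036, -0.013, 0, 0], [0, -0.036, -0.013, 0, 0], [0, -0.036, -0.013, 0, 0]],
])

```text
time: 1.77
ee_pos: [546.2, -145.0, 271.9]
eef_rot: [[0.223, -0.975, -0.0], [-0.975, -0.223, 0.0], [-0.0, 0.0, -1.0]]
ft_force: [0.7, 0.1, -0.0]
gripper_width: 85.3
```

Request:
play_rows([
  [[0, -0.036, -0.013, 0, 0], [0, -0.036, -0.013, 0, 0], [0, -0.036, -0.013, 0, 0], [0, -0.036, -0.013, 0, 0], [0, -0.036, -0.013, 0, 0]],
])

```text
time: 2.18
ee_pos: [569.5, 45.0, 271.9]
eef_rot: [[0.223, -0.975, -0.0], [-0.975, -0.223, -0.0], [-0.0, 0.0, -1.0]]
ft_force: [-0.3, -0.2, 0.7]
gripper_width: 85.4
```

Request:
play_rows([
  [[0, -0.03, -0.01, 0, 0], [0, -0.03, -0.01, 0, 0], [0, -0.03, -0.01, 0, 0], [0, -0.03, -0.011, 0, 0], [0, 0, 0, 0, 0]],
])

```text
time: 2.6
ee_pos: [582.9, 173.8, 271.4]
eef_rot: [[0.226, -0.974, -0.001], [-0.974, -0.226, 0.001], [-0.001, 0.0, -1.0]]
ft_force: [0.6, 0.5, 0.4]
gripper_width: 85.8
```

```bash
python3 - <<'E'
from h import *
import cv2,pickle
s=env.state();cv2.imwrite("pics/w1.png",env.snapshot("wrist"));pickle.dump(s,open('s1.pkl','wb'));print(s['time'],s['ee_pos'])
E
```

```text
2.6 [582.85557534 173.75193258 271.44924635]
```

View pics/w1.png

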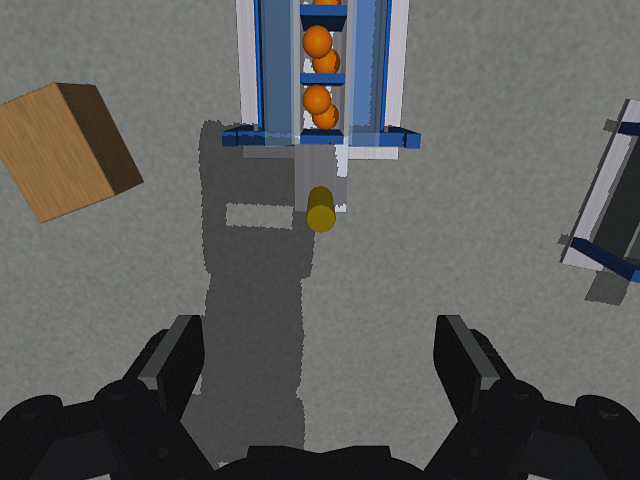

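The wrist view shows the post top at about (321,218), with its base near (320,200). The hopper is nearly square to the image. The blue cross-bar corners are at (223,137) and (420,140).

```bash
python3 - <<'E'
from h import *
import pickle
s=pickle.load(open('s1.pkl','rb'))
p=atz('wrist',321,218,170,s);R=np.array(s['eef_rot'])
print(p,'tool offset',R.T@(p-s['ee_pos']))
a,b=atz('wrist',224,138,100,s),atz('wrist',420,141,100,s);d=a-b;print(np.degrees(np.arctan2(-d[0],d[1])))
a,b=atz('wrist',295,148,100,s),atz('wrist',346,148,100,s);print('plate edges at 100',a,b,R.T@((a+b)/2-s['ee_pos']))
for q in((302,80),(345,80),(302,10),(346,10)): print('divider top?',atz('wrist',*q,165,s), R.T@(atz('wrist',*q,165,s)-s['ee_pos']))
E
```

```text
[584.03042791 172.36416538 170.        ] tool offset [  1.72219027  -0.87331893 101.44716426]
12.233169229079293
plate edges at 100 [620.29849139 203.43552484 100.        ] [630.217236  160.7797179 100.       ] [  1.63174445 -43.26577565 171.42936077]
divider top? [672.72476361 206.12962055 165.        ] [-11.09437982 -94.90943839 106.42058527]
divider top? [679.20354031 178.25224506 165.        ] [ 17.52592295 -94.91262221 106.39107756]
divider top? [713.14092011 214.97119003 165.        ] [ -10.56205638 -136.27796945  106.40252958]
divider top? [719.4420281  187.84450896 165.        ] [  17.28682086 -136.27794535  106.37381854]
```

Request:
play_rows([
  [[0, 0.0017, -0.001, 0, 0.011], [0, 0, 0, 0.036, 0], [0, 0, 0, 0.036, 0], [0, 0, 0, 0.035, 0], [0, 0, 0, 0.034, 0]],
], grip_force=30)

```text
time: 3.07
ee_pos: [584.2, 166.1, 129.7]
eef_rot: [[0.21, -0.978, 0.0], [-0.978, -0.21, -0.0], [0.0, -0.0, -1.0]]
ft_force: [0.7, -0.7, 0.2]
gripper_width: 85.7
```

Request:
play_rows([
  [[0, 0, 0, 0, 0], [0.3, 0, 0, 0, 0], [0.6, 0, 0, 0, 0], [1, 0, 0, 0, 0], [1, 0, 0, 0, 0]],
])

```text
time: 3.48
ee_pos: [585.2, 167.7, 133.2]
eef_rot: [[0.212, -0.977, 0.003], [-0.977, -0.212, 0.0], [0.0, -0.003, -1.0]]
ft_force: [0.4, 0.6, -0.7]
gripper_width: 39.1
```

Request:
play_rows([
  [[1, 0, 0, 0, 0], [1, 0, 0, 0, 0], [1, 0, 0, 0, 0], [1, 0, 0, 0, 0]],
])

```text
time: 3.82
ee_pos: [584.4, 167.8, 131.3]
eef_rot: [[0.212, -0.977, 0.0], [-0.977, -0.212, -0.0], [0.0, -0.0, -1.0]]
ft_force: [-0.5, 0.1, 0.4]
gripper_width: 0.1
```

```bash
python3 - <<'E'
from h import *
import cv2
s=env.state();print(s['time'],s['ee_pos'],s['gripper_width'],s['ft_force'])
a=env.snapshot("wrist");b=env.snapshot("side")
c=cv2.resize(b[220:420,140:400],None,fx=2,fy=2)
a=cv2.resize(a,None,fx=.0+400/480,fy=400/480)
cv2.imwrite("pics/m2.png",cv2.resize(np.hstack([a,c]),(800,int(400*800/(a.shape[1]+c.shape[1])))))
cv2.imwrite("pics/w2full.png",a);cv2.imwrite("pics/side2.png",b)
E
```

```text
3.8167 [584.35485725 167.81973632 131.32127398] 0.08606898578902347 [-0.53347531  0.14944744  0.37697671]
```

View pics/m2.png

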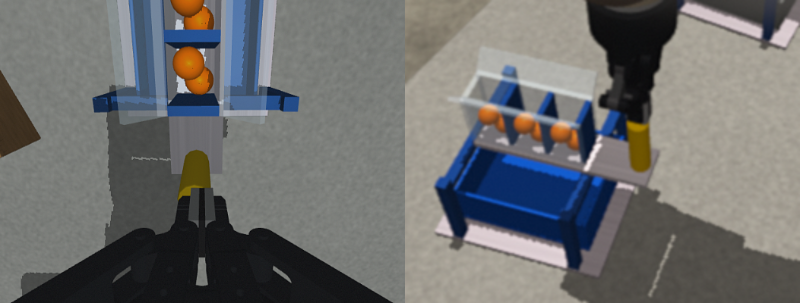

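Fingers shut fully (0.1 mm) without holding the post: they appear just beside it, on the robot side. I need a closer crop to be sure.

```bash
python3 - <<'E'
from h import *
import cv2
s=env.state();a=env.snapshot("wrist");b=cv2.imread("pics/side2.png")
cv2.imwrite("pics/w2raw.png",a)
c=cv2.resize(a[200:400,220:420],None,fx=2,fy=2,interpolation=2)
d=cv2.resize(b[230:350,240:340],(400,480),interpolation=2)[:400]
cv2.imwrite("pics/c2.png",np.hstack([c,d]))
# joint settle
print(s['ee_pos'],s['joint_positions'])
E
```

```text
[584.30161028 167.7922121  131.11634278] [ 1.71078804e-01  5.31867877e-01  1.66879603e+00 -1.34481933e-04
  9.40923064e-01  1.52801755e+00]
```

View pics/c2.png

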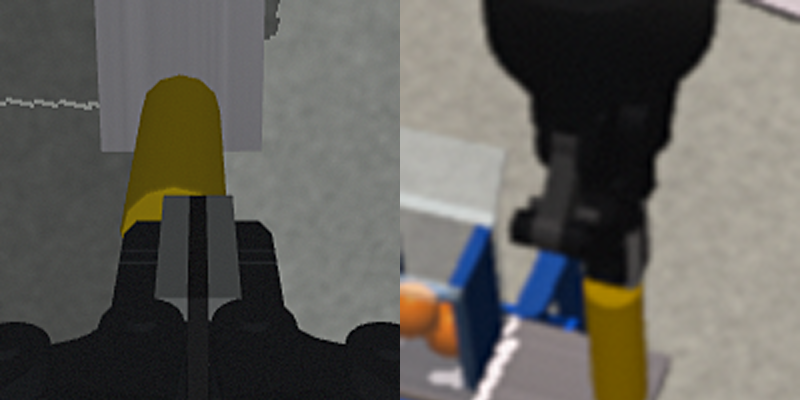

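The enlarged crop shows the shut fingertips standing above the post's top disc (disc centre at raw pixel about (307,318), tips at (319,298)). The tips are therefore about 42 mm higher than the reported TCP, and the fingers closed over empty air. The side view agrees: the tips are at about (300,301), level with the post top. x and y are consistent, apart from about 4.5 mm in tool -x. I'll open, shift by that amount, and descend about 42 mm more while watching the force.

Request:
play_rows([
  [[0, 0, 0, 0, 0], [0, 0, 0, 0, 0], [0, 0, 0, 0, 0], [0, -0.0045, -0.0005, 0, 0], [0, 0, 0, 0, 0]],
])

```text
time: 4.38
ee_pos: [583.8, 172.8, 131.0]
eef_rot: [[0.212, -0.977, -0.0], [-0.977, -0.212, 0.0], [-0.0, 0.0, -1.0]]
ft_force: [-0.4, 0.5, 0.6]
gripper_width: 60.2
```

Request:
play_rows([
  [[0, 0, 0, 0, 0], [0, 0, 0, 0, 0], [0, 0, 0, 0.01, 0], [0, 0, 0, 0.01, 0], [0, 0, 0, 0, 0]],
])

```text
time: 4.8
ee_pos: [582.7, 172.0, 108.5]
eef_rot: [[0.212, -0.977, -0.003], [-0.977, -0.212, -0.001], [-0.0, 0.003, -1.0]]
ft_force: [-0.1, -0.5, -0.1]
gripper_width: 85.1
```

```bash
python3 - <<'E'
from h import *
import cv2
s=env.state();print(s['time'],s['ee_pos'],s['gripper_width'],s['ft_force'])
a=env.snapshot("wrist");b=env.snapshot("side")
cv2.imwrite("pics/c3.png",np.hstack([a[120:,120:520],cv2.resize(b[230:350,240:340],(400,480),interpolation=2)[:360]]))
E
```

```text
4.8 [582.74154072 171.97525154 108.50479702] 85.09413963955579 [-0.07705749 -0.46086938 -0.13484176]
```

View pics/c3.png

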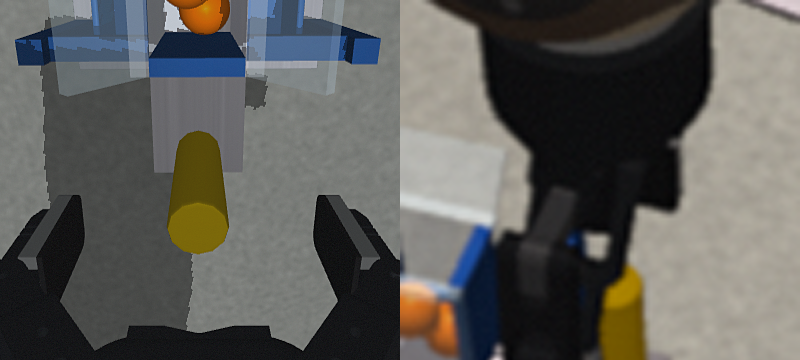

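The post (disc at crop (198,228)) is centred between the open fingers, and nothing is touching. I'll descend another 22 mm and close.

Request:
play_rows([
  [[0, 0, 0, 0.008, 0], [0, 0, 0, 0.008, 0], [0, 0, 0, 0.006, 0], [0, 0, 0, 0, 0]],
], grip_force=40)

```text
time: 5.23
ee_pos: [583.1, 172.1, 87.4]
eef_rot: [[0.212, -0.977, -0.002], [-0.977, -0.212, -0.001], [0.0, 0.002, -1.0]]
ft_force: [0.4, 0.4, 0.0]
gripper_width: 85.5
```

Request:
play_rows([
  [[1, 0, 0, 0, 0], [1, 0, 0, 0, 0], [1, 0, 0, 0, 0], [1, 0, 0, 0, 0], [1, 0, 0, 0, 0]],
])

```text
time: 5.65
ee_pos: [584.0, 172.3, 89.3]
eef_rot: [[0.212, -0.977, 0.0], [-0.977, -0.212, -0.0], [0.0, -0.0, -1.0]]
ft_force: [0.3, 0.4, -0.1]
gripper_width: 25.8
```

Request:
play_rows([
  [[1, 0, 0, 0, 0], [1, 0, 0, 0, 0], [1, 0, 0, 0, 0]],
])

```text
time: 5.9
ee_pos: [583.9, 172.6, 89.4]
eef_rot: [[0.212, -0.977, 0.0], [-0.977, -0.212, 0.0], [-0.0, -0.0, -1.0]]
ft_force: [-1.4, 3.5, 4.9]
gripper_width: 20.7
```

The post is gripped, with the width at 20.7 mm. Pull 90 mm along tool +y, which lands inside 0.082–0.106 for any start between 0 and 0.012.

Request:
play_rows([
  [[1, 0, 0.01, 0, 0], [1, 0, 0.015, 0, 0], [1, 0, 0.015, 0, 0], [1, 0, 0.015, 0, 0], [1, 0, 0.015, 0, 0]],
])

```text
time: 6.32
ee_pos: [515.9, 157.5, 89.4]
eef_rot: [[0.212, -0.977, 0.003], [-0.977, -0.212, 0.0], [0.0, -0.003, -1.0]]
ft_force: [3.5, 3.8, 2.1]
gripper_width: 20.7
```

Request:
play_rows([
  [[1, 0, 0.01, 0, 0], [1, 0, 0.01, 0, 0], [1, 0, 0, 0, 0], [1, 0, 0, 0, 0], [1, 0, 0, 0, 0]],
])

```text
time: 6.73
ee_pos: [495.5, 153.0, 89.3]
eef_rot: [[0.212, -0.977, -0.001], [-0.977, -0.212, -0.0], [0.0, 0.001, -1.0]]
ft_force: [-2.7, 0.3, 7.7]
gripper_width: 21.0
```

```bash
python3 - <<'E'
from h import *
import cv2
s=env.state();print(s['time'],s['ee_pos'],s['gripper_width'],s['ft_force'])
a=env.snapshot("top");b=env.snapshot("side")
cv2.imwrite("pics/c4.png",np.hstack([cv2.resize(a[140:300,130:290],(400,400),interpolation=2),cv2.resize(b[240:400,160:320],(400,400),interpolation=2)]))
E
```

```text
6.7333 [495.4640319  153.02665965  89.34944765] 21.024335479477276 [-2.68881636  0.30768965  7.71311404]
```

View pics/c4.png

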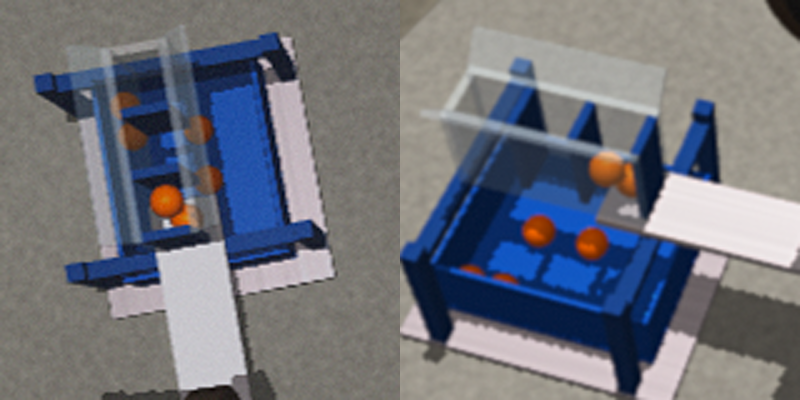

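Four balls lie in the bin (side crop (538,231), (591,244), (470,272), (505,282)), and both near-lane balls are still in the hopper. Now I'll push the gate shut.

Request:
play_rows([
  [[1, 0, -0.01, 0, 0], [1, 0, -0.015, 0, 0], [1, 0, -0.015, 0, 0], [1, 0, -0.015, 0, 0], [1, 0, -0.015, 0, 0]],
])

```text
time: 7.25
ee_pos: [564.4, 168.3, 89.4]
eef_rot: [[0.212, -0.977, -0.001], [-0.977, -0.212, -0.0], [-0.0, 0.001, -1.0]]
ft_force: [-4.0, 2.9, 8.5]
gripper_width: 21.0
```

Request:
play_rows([
  [[1, 0, -0.01, 0, 0], [1, 0, -0.01, 0, 0], [1, 0, 0, 0, 0], [1, 0, -0.001, 0, 0], [1, 0, -0.001, 0, 0]],
])

```text
time: 7.67
ee_pos: [585.7, 173.0, 89.4]
eef_rot: [[0.212, -0.977, -0.001], [-0.977, -0.212, 0.0], [-0.0, 0.001, -1.0]]
ft_force: [-2.2, 2.9, 7.7]
gripper_width: 21.0
```

Request:
play_rows([
  [[1, 0, -0.001, 0, 0], [1, 0, 0, 0, 0]],
])

```text
time: 7.83
ee_pos: [586.7, 173.2, 89.4]
eef_rot: [[0.212, -0.977, -0.001], [-0.977, -0.212, 0.0], [-0.0, 0.0, -1.0]]
ft_force: [-2.4, 3.2, 7.3]
gripper_width: 21.0
```

Request:
play_rows([
  [[1, 0, -0.001, 0, 0], [1, 0, -0.001, 0, 0], [1, 0, 0, 0, 0]],
])

```text
time: 8.08
ee_pos: [586.9, 173.2, 89.4]
eef_rot: [[0.212, -0.977, -0.004], [-0.977, -0.212, -0.001], [-0.0, 0.004, -1.0]]
ft_force: [-10.4, 1.1, 12.9]
gripper_width: 21.2
```

Request:
play_rows([
  [[1, 0, -0.001, 0, 0], [1, 0, -0.001, 0, 0], [1, 0, 0, 0, 0]],
])

```text
time: 8.33
ee_pos: [586.7, 173.2, 89.3]
eef_rot: [[0.213, -0.977, -0.009], [-0.977, -0.213, -0.002], [-0.0, 0.009, -1.0]]
ft_force: [-22.8, -2.5, 18.5]
gripper_width: 20.9
```

The gate is on its stop: the force rose and the TCP no longer moves. I'll relax the command, open and rise.

Request:
play_rows([
  [[1, 0, 0.002, 0, 0], [1, 0, 0.002, 0, 0], [0, 0, 0, 0, 0], [0, 0, 0, 0, 0], [0, 0, 0, 0, 0]],
])

```text
time: 8.75
ee_pos: [586.7, 172.6, 88.7]
eef_rot: [[0.212, -0.977, -0.001], [-0.977, -0.212, -0.001], [0.0, 0.001, -1.0]]
ft_force: [-0.8, -0.3, 0.3]
gripper_width: 56.5
```

Request:
play_rows([
  [[0, 0, 0, 0, 0], [0, 0, 0, 0, 0], [0, 0, 0, 0, 0], [0, 0, 0, 0, 0], [0, 0, 0, -0.015, 0]],
])

```text
time: 9.17
ee_pos: [585.6, 172.6, 101.9]
eef_rot: [[0.212, -0.977, -0.004], [-0.977, -0.212, -0.001], [-0.0, 0.004, -1.0]]
ft_force: [0.0, -0.1, -0.4]
gripper_width: 85.1
```

Request:
play_rows([
  [[0, 0, 0, -0.03, 0], [0, 0, 0, -0.03, 0], [0, 0, 0, -0.03, 0], [0, 0, 0, -0.03, 0], [0, 0, 0, -0.02, 0]],
])

```text
time: 9.58
ee_pos: [587.2, 173.0, 247.1]
eef_rot: [[0.212, -0.977, 0.003], [-0.977, -0.212, 0.0], [0.0, -0.003, -1.0]]
ft_force: [0.4, 0.4, -0.1]
gripper_width: 85.4
```

Request:
play_rows([
  [[0, 0, 0.03, 0, 0], [0, 0, 0.03, 0, 0], [0, 0, 0, 0, 0], [0, 0, 0, 0, 0]],
])

```text
time: 9.92
ee_pos: [527.4, 160.1, 244.8]
eef_rot: [[0.212, -0.977, 0.001], [-0.977, -0.212, 0.0], [0.0, -0.001, -1.0]]
ft_force: [0.5, 0.3, 0.6]
gripper_width: 85.5
```

```bash
python3 - <<'E'
from h import *
import cv2
s=env.state();print(s['time'],s['ee_pos'],s['gripper_width'],s['ft_force'])
a=env.snapshot("top");b=env.snapshot("side")
cv2.imwrite("pics/c5.png",np.hstack([cv2.resize(a[140:300,130:290],(400,400),interpolation=2),cv2.resize(b[240:400,160:320],(400,400),interpolation=2)]))
E
```

```text
9.9167 [527.41895028 160.07092282 244.79116978] 85.48400076011173 [0.45811312 0.26333489 0.62837189]
```

View pics/c5.png

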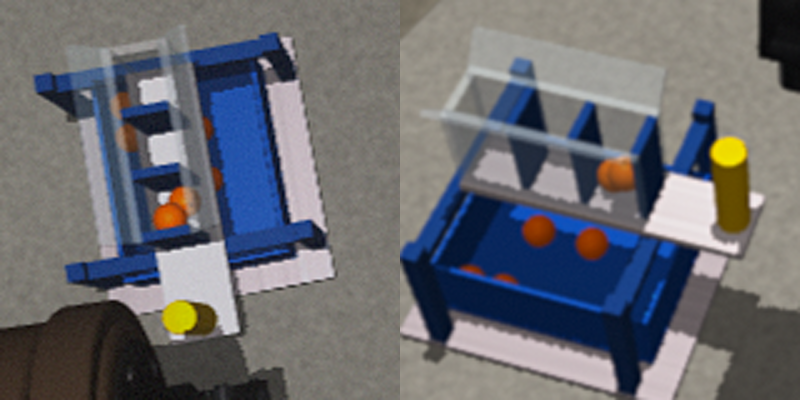

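The gate is shut under all three lanes. Four balls are in the blue bin, two are in the near lane, and the gripper is open and clear of everything. Handing in.

```bash
python3 -c "
from plant import env
print(env.sign_off())"
```

```text
the job is handed in; nothing more can be done
None
```

The job is done and handed in at about 10 s. I pulled the orange hopper's gate 90 mm by its post, which let the four far and middle balls fall into the blue bin. I then pushed it back to its stop (force rose to about 23 N), let go and moved away.

**Last checks:** the final pictures show four balls in the bin, two in the near lane and the gate closed under all three lanes. The gripper is open, with no contact force. I never went near the steel hopper's gate, but I took no close picture of it at the end.

**What disagreed:** the first grasp closed on air. The fingertips were about 42 mm higher than the reported tool position said, as the wrist and side pictures showed. I went that much lower and the second grasp held the post at a finger opening of 21 mm, against its stated 22 mm.

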